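# Latch the dry box and hold its purge dial at the third notch

## Robot

A 6-joint arm with a two-finger parallel gripper is mounted at the origin on the work surface. World frame = base frame: x ahead of the robot, y to its left, z up, the work surface at z = 0. Lengths are in m, angles in rad, forces in N, time in s.
With the tool pointing down it reaches from about 0.375 to 0.9 m from the base axis. Payload 3.1 kg.
Tool frame: the origin (TCP) lies between the finger pads; the fingertips stand 14 mm ahead of it and the grasp point (between the pads) lies 5 mm behind it (robot.finger_overhang is the distance from the TCP to the fingertips, in m); z points along the fingers, y is the line along which they close (so a half turn about z gives the same grasp; the last joint's range is limited). The gripper opens to 87 mm and grips with 3 to 60 N. Pads are 19 mm wide; open, the fingers measure 117 mm over their backs; the gripper's body (75 mm by 190 mm) begins 51 mm behind the grasp point.
Start: joints at [0.999, 0.527, 1.433, -0, 1.181, -0.178], TCP at [0.24, 0.577, 0.237] pointing down, gripper open.
Joint ranges: [-3.08, 3.08], [-0.75, 2.2], [0.22, 2.44], [-1.43, 4.57], [0, 2.65], [-2.85, 2.85]. Speed limits (rad/s): [2.79, 2.79, 3.14, 3.14, 3.14, 3.14].

## Interface

Orientations are given as a unit quaternion [x, y, z, w].
In Python, from rig import monitor, cams, workorder, robot gives the robot as it stands.
- The arm moves only by the tool send_rows, never from a script. Its argument "moves" is one flat list of numbers, 7 for each row, row after row: the opening, from 0 (shut) to 1 (fully open), then the shift along the world's x, y, z in cm, then the turn, a rotation vector about the world's x, y, z in rad. A call has 1 to 5 rows; each row is the pose to reach, as a shift and turn from the pose commanded when the call began; what a row does not reach only later rows make up. A row lasts 1/12 s, in which the tool goes at most 41.7 mm and 7.16 degrees, less where a joint would pass 70% of its speed; a pose out of reach is approached as far as the arm can. A call with a gripper value outside its range is refused whole. The fingers move at their own pace and stop on an object; "grip_force" is the grip in N (left out, the last holds). Time passes only in rows, so rows that repeat a pose let the fingers close. It gives the time, the measured TCP pose, the force, the opening and the grip force at its end, in the units of the state.
- monitor.get_obs(): the state, without advancing time (a new reading comes with each control period).
- cams.camera(name): name is "scene" or "top" or "wrist"; returns a dict with "pixels" (400x640x3 uint8, blue, green, red), "range_z" (400x640 float32, m along the optical axis (not along the pixel's ray), 0 where there is no reading), "fovy" (degrees; the focal length in pixels is half the picture's height over the tangent of half this angle, whatever the lens; pixels are square), "cx", "cy" (the principal point, pixels), "rvec" (rotation vector, rad) and "tvec" (3), from world to camera coordinates, as OpenCV has them; the wrist camera has in their place "hand_eye" (4x4, takes a point from camera to tool coordinates, whose origin is the TCP and whose axes are the flange's). Camera axes: x right, y down, z forward; pixel columns grow to the right and rows downward; lengths in m; the calibration is good to about 2 mm. A picture is of the moment at which its call begins: read the wrist's pose just before it.
- workorder.hand_in(): hands the job in; it is judged then, once.
The state is a dict: "time": time; "q": joint angles; "joint_velocities": joint speeds; "joint_torque": joint torques, N m; "position": TCP position; "tool_rot": TCP orientation; "ft_force": force on the tool from outside, world axes, zero at the start; "moment": the same for the moment, N m; "grip_width": finger opening in m; "grip_force": force on a finger pad.
Only numpy, scipy, OpenCV 4.12 (cv2) and the standard library are available. Lean on these libraries where they do the work, as an engineer would, in place of code of your own. Each camera call takes 0.05 s, during which the arm holds its last target. There are 200 camera calls.

## Task

Secure the clear lid of the camera dry box on the media console by turning its orange turnbutton all the way round over the lid. Then turn the black spring-return dial clockwise past its first two notches to the third one (the large red dot) to purge the box, and finish still holding it there with the gripper, because it springs back when let go. Leave the lid seated and do not disturb the remote, vase, coaster or tealight holder.

Things in the scene. Friction and masses are not known exactly. Their poses are not given: they have to be found in the camera images.
- drybox: White plastic dry box, fixed, 300 (x) x 260 (y) x 120 mm; origin at the centre of its underside, z up, its -x side is the front (towards the robot, yaw up to 0.35 rad). The front 110 mm is a flat deck, 120 mm above the console, with the orange turnbutton on its +y side and the black dial on its -y side; behind it the chest with the clear lid, its top level with the deck.
- latch_pivot (a point): Vertical turning axis of the orange turnbutton, at deck level (120 mm above the console), 62 mm in front (-x) of the box's centre and 55 mm to its +y side; 22 mm from the edge of the chest.
- latch_grip (a point): Point on the turnbutton's blade, 35 mm from its axis, 19 mm above the deck, moving with it. The blade is an orange upright bar 12 mm thick, reaching 52 mm from the axis, 4 to 34 mm above the deck, with a 26 mm diameter hub, 35 mm high. Pinch it across its 12 mm from above or push its side.
- latch (a joint): Turnbutton angle in rad: 0 = blade along the box's +y, parallel to the lid's edge (free); turns clockwise seen from above to its stop at 1.57 = blade along the box's +x, over the lid (secured; 1.40 or more counts). Starts between 0 and 0.5. Stays where it is left; friction about 0.05 N m.
- dial_axis (a point): Vertical turning axis of the black dial, at deck level (120 mm above the console), 80 mm in front (-x) of the box's centre and 60 mm to its -y side.
- dial_grip (a point): Point on the dial's blade, 37 mm from its axis, 19 mm above the deck, moving with it. The blade is a black upright bar 12 mm thick with a white line on top, reaching 48 mm from the axis, 4 to 34 mm above the deck; the hub is 48 mm in diameter, 35 mm high. Pinch the blade across its 12 mm from above or push its side.
- dial (a joint): Dial angle in rad, growing clockwise from above. 0 = rest (blade along the box's -x turned 0.6 towards its -y). Notches at 0.4, 0.8, 1.2, marked on the deck by a grey, a larger grey and a large red dot 58 mm from the axis. Springs back to 0 when let go: 0.1 N m at 0 to 0.29 at 1.2 (8 N at the grip point), about 0.05 more or less between notches; stop at 1.36. Third notch: 1.2 +-0.13.
- lid_mid (a point): Centre of the top face of the loose clear lid, 188 (box x) x 258 (box y) x 9 mm, which lies on the chest with a lip inside it and is already shut; a low grey handle, 12 mm high, stands on it 30 mm behind its centre.
- remote_mid (a point): Bystander: black TV remote, 160 (its x) x 45 x 18 mm, lying on the console on the box's -y side; centre.
- vase_mid (a point): Bystander: white ceramic bud vase, 72 mm in diameter, 140 mm high, upright on the box's +y side; point on its axis half-way up.
- coaster: Bystander: round grey aluminium coaster, 100 mm in diameter, 6 mm thick, on the console on the box's +y side, nearer the robot than the vase; origin at the centre of its underside.
- tealight_mid (a point): Bystander: amber glass tealight holder, 64 mm in diameter, 55 mm high, standing on the coaster; centre.
Mind the look-alikes: they are no part of the job. Of the things that look like the part that bears vase_mid, the largest one is meant.

How it is judged:
By the outcome, as a careful person would: the job done as asked, in the order asked, and still so for the second after the job is handed in, while the arm keeps its last pose, push and grip.
It also fails if it takes over 51 s, if anything falls off the work surface, if the arm or the gripper's body presses on something with over 40 N, if the wrist force passes 120 N, or if a joint passes its speed limit or range.

## Working session

There is one attempt and no reset: what is moved stays moved. The work goes in short steps, Python scripts to look and compute and a tool call to move; the robot and the scene stay as the last step left them, time stands still between calls to the robot, and variables do not carry over. Pictures are saved under pics/ and viewed, at most 10 in all, crops included, and the job is handed in when it is done.

Besides the shell and the picture viewer there is one more tool, called as name(argument=value, ...) on one line, values as JSON. send_rows: Moves the arm, as the interface text tells. Its arguments: {"type":"object","properties":{"moves":{"type":"array","items":{"type":"number"}},"grip_force":{"type":"number"}},"required":["moves"]}

```bash
mkdir -p pics; ls; cat > h.py <<'E'
import numpy as np, cv2
from scipy.spatial.transform import Rotation as R
from rig import monitor, cams, workorder, robot
def cloud(c, obs=None):
    h,w=c["range_z"].shape; f=h/2/np.tan(np.radians(c["fovy"])/2)
    v,u=np.mgrid[0:h,0:w]; z=c["range_z"]
    P=np.stack([(u-c["cx"])/f*z,(v-c["cy"])/f*z,z],-1).reshape(-1,3)
    if "rvec" in c:
        M=cv2.Rodrigues(np.array(c["rvec"],float))[0]; P=(P-np.ravel(c["tvec"]))@M
    else:
        H=np.array(c["hand_eye"]); P=P@H[:3,:3].T+H[:3,3]
        P=R.from_quat(obs["tool_rot"]).apply(P)+obs["position"]
    P=P.reshape(h,w,3); P[z==0]=np.nan
    return P
E
python3 - <<'E'
from h import *
o=monitor.get_obs(); print(o)
for n in ("scene","top"):
    c=cams.camera(n); cv2.imwrite(f"pics/{n}0.png",c["pixels"]); np.savez(f"{n}0.npz",px=c["pixels"],P=cloud(c))
    print(n,c["fovy"],c["tvec"],c["rvec"])
E
```

```text
pics
{'time': 0.0, 'q': array([ 9.98526922e-01,  5.28459326e-01,  1.43391140e+00, -2.70881055e-05,
        1.18139320e+00, -1.78505978e-01]), 'joint_velocities': array([-2.15588906e-03, -1.69996809e-03,  2.05237933e-04,  1.29172285e-05,
        6.51950063e-04,  9.91635953e-04]), 'joint_torque': array([ 1.74672947e-03, -4.40044999e+01, -1.76593423e+01,  6.32582442e-02,
        5.82715985e-02, -1.79646613e-04]), 'position': array([0.23938456, 0.57657123, 0.23557292]), 'tool_rot': array([ 1.95607070e-01,  9.80681750e-01, -1.01463155e-03, -3.86378413e-04]), 'ft_force': array([ 0.41762574, -0.63061053,  0.45204622]), 'moment': array([-0.00324826,  0.00432557,  0.04553592]), 'grip_force': 0.0, 'grip_width': 0.08683107145537436}
scene 42.19603984919653 [-0.54004952 -0.11284711  1.7797793 ] [ 2.08252404  0.72901641 -0.367157  ]
top 54.90207751287126 [0.04405186 0.64423427 1.02559942] [ 2.16130736 -2.14686676  0.18404043]
```

View pics/scene0.png

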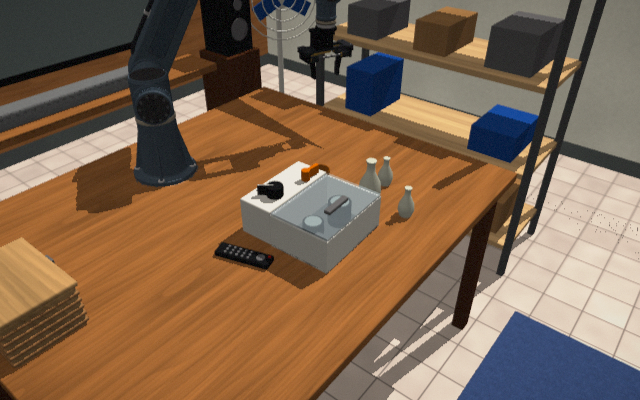

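View pics/top0.png

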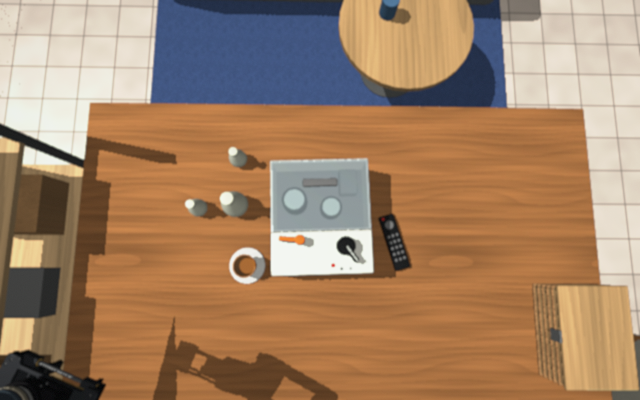

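The scene view shows the box at about (310,215), with the dial at (270,188) and the turnbutton at (315,170). In the top view (up = +x, left = +y), the turnbutton is at (293,240) and the dial at (348,245). The red dot is at (333,265), the remote at (395,242), and the tealight on its coaster at (247,265). There are three vases in the top view, at (233,204), (197,207) and (237,157). The one at (233,204) is the largest, so it is vase_mid, and I only have to avoid it.

```bash
python3 - <<'E'
from h import *
d=np.load("top0.npz"); P=d["P"]; px=d["px"]; hsv=cv2.cvtColor(px,cv2.COLOR_BGR2HSV)
x,y,z=P[...,0],P[...,1],P[...,2]
roi=np.zeros(z.shape,bool); roi[150:290,180:420]=1
deck=roi&(abs(z-.12)<.006)&(hsv[...,1]<40)&(hsv[...,2]>170)
pts=P[deck]; print("deck n",len(pts),"z",np.median(pts[:,2]))
r=cv2.minAreaRect(pts[:,:2].astype(np.float32)); print(r); print(cv2.boxPoints(r))
hi=roi&(z>.10)&(z<.14)&(np.mgrid[0:400,0:640][1]>265)&(np.mgrid[0:400,0:640][1]<378)
r2=cv2.minAreaRect(P[hi][:,:2].astype(np.float32)); print("box",r2,cv2.boxPoints(r2))
org=roi&(hsv[...,0]<15)&(hsv[...,1]>180)&(hsv[...,2]>150)&(z>.13)&(z<.17)
blk=roi&(hsv[...,2]<60)&(z>.135)&(z<.17)
red=roi&(abs(z-.12)<.01)&((hsv[...,0]<6)|(hsv[...,0]>172))&(hsv[...,1]>120)
for n,m in(("org",org),("blk",blk),("red",red)):
    p=P[m]; 
    if len(p): print(n,len(p),p.mean(0),p.min(0),p.max(0))
for n,(u,v,s) in dict(vase=(233,204,16),v2=(197,207,14),tea=(247,265,20)).items():
    q=P[v-s:v+s,u-s:u+s].reshape(-1,3); q=q[q[:,2]>.012]; print(n,q.min(0),q.max(0))
cv2.imwrite("pics/topz.png",cv2.resize(px[150:290,220:420],None,fx=4,fy=4,interpolation=cv2.INTER_CUBIC))
E
```

```text
deck n 5081 z 0.11958223605010446
((0.5967134237289429, 0.10721421986818314), (0.29803186655044556, 0.36294639110565186), 2.1230757236480713)
[[ 0.44107693  0.28304237]
 [ 0.45452267 -0.07965487]
 [ 0.7523499  -0.06861393]
 [ 0.7389042   0.2940833 ]]
box ((0.5996144413948059, 0.055661462247371674), (0.30045244097709656, 0.25929322838783264), 2.2452070713043213) [[ 0.44442445  0.17932326]
 [ 0.45458263 -0.07977092]
 [ 0.75480443 -0.06800033]
 [ 0.74464625  0.19109385]]
org 90 [0.53443429 0.11917017 0.1544877 ] [0.52505041 0.09863853 0.15023408] [0.54242966 0.15506656 0.15773653]
blk 184 [ 0.52135807 -0.00615567  0.15475641] [ 0.50126261 -0.02753309  0.14933835] [0.53829151 0.01233466 0.15942693]
red 3 [0.47240118 0.02370172 0.12067915] [0.47157023 0.02280298 0.11953263] [0.47405982 0.02544555 0.12182069]
vase [0.6039936  0.26005539 0.02849108] [0.67059216 0.32695156 0.14399538]
v2 [0.60655845 0.37681172 0.0147819 ] [0.65281802 0.42008325 0.1002016 ]
tea [0.43795039 0.22866116 0.01200325] [0.4988738  0.29093045 0.06533249]
```

View pics/topz.png

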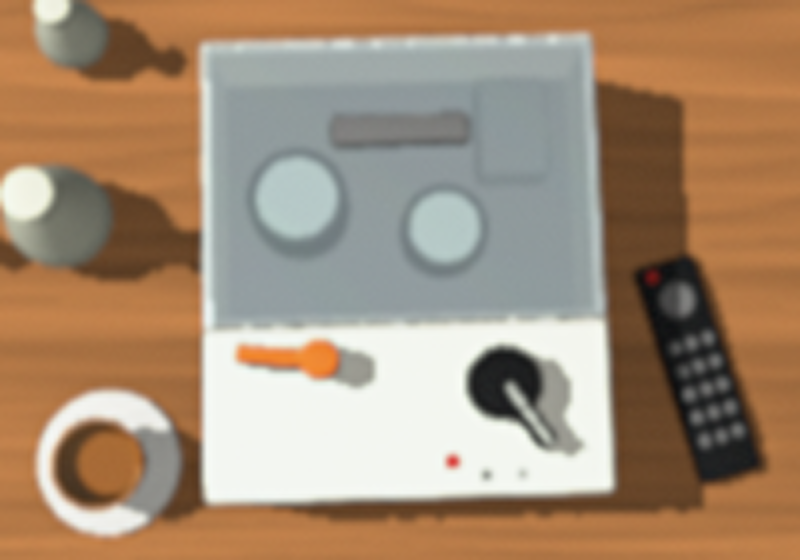

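send_rows(moves=[0.5, 2.3, -3.3, 0, 0, 0, -0.1, 0.5, 4.6, -6.6, 0, 0, 0, -0.2, 0.5, 6.9, -9.9, 0, 0, 0, -0.3, 0.5, 9.2, -13.2, 0, 0, 0, -0.4, 0.5, 11.5, -16.5, 0, 0, 0, -0.5], grip_force=25)

```text
time: 0.52
position: [0.3551, 0.4105, 0.2362]
tool_rot: [0.434, 0.901, -0.0, -0.0]
ft_force: [-0.3, -0.1, -0.3]
grip_width: 0.0615
grip_force: 0.0
```

send_rows(moves=[0.5, 2.3, -3.3, 0, 0, 0, -0.1, 0.5, 4.6, -6.6, 0, 0, 0, -0.2, 0.5, 6.9, -9.9, 0, 0, 0, -0.3, 0.5, 9.2, -13.2, 0, 0, 0, -0.4, 0.5, 11.5, -16.5, 0, 0, 0, -0.5])

```text
time: 0.93
position: [0.4703, 0.2453, 0.2363]
tool_rot: [0.644, 0.765, -0.0, -0.0]
ft_force: [-0.0, 0.5, 0.1]
grip_width: 0.0438
grip_force: 0.0
```

send_rows(moves=[0.5, 2.3, -3.3, 0, 0, 0, -0.1, 0.5, 4.6, -6.6, 0, 0, 0, -0.2, 0.5, 6.0, -9, 0, 0, 0, -0.24, 0.5, 6, -9, 0, 0, 0, -0.24, 0.5, 6, -9, 0, 0, 0, -0.24])

```text
time: 1.35
position: [0.5302, 0.1557, 0.236]
tool_rot: [0.73, 0.683, -0.0, -0.0]
ft_force: [-1.1, 0.2, 0.3]
grip_width: 0.0435
grip_force: 0.0
```

```bash
cat > look.py <<'E'
import sys
from h import *
o=monitor.get_obs(); c=cams.camera("wrist"); P=cloud(c,o); px=c["pixels"]
cv2.imwrite(f"pics/{sys.argv[1]}.png",px); np.savez("wrist.npz",px=px,P=P)
n=R.from_quat(o["tool_rot"]).apply([0,1,0]); print("tcp",o["position"],"tool y ang",np.arctan2(n[1],n[0]),"F",o["ft_force"],o["grip_width"],o["grip_force"])
hsv=cv2.cvtColor(px,cv2.COLOR_BGR2HSV); z=P[...,2]
org=(hsv[...,0]<18)&(hsv[...,1]>170)&(hsv[...,2]>120)&(z>.13)&(z<.165)
blk=(hsv[...,2]<70)&(z>.14)&(z<.165)&(P[...,1]<.06)&(P[...,1]>-.08)
for k,m,piv in(("latch",org,(.5355,.1082)),("dial",blk,(.522,-.0074))):
    p=P[m]
    if len(p)<20: print(k,"none"); continue
    d=p[:,:2]-piv; r=np.hypot(*d.T); far=(r>(.02 if k=="latch" else .03))&(r<.06)
    a=np.arctan2(d[far].mean(0)[1],d[far].mean(0)[0]); near=p[r<.018][:,:2] if k=="latch" else p[r<.028][:,:2]
    print(k,len(p),"blade dir",a,"joint",((1.61-a) if k=="latch" else (3.781-a%6.2832)),"rmax",r[far].max() if far.any() else None,"hub bbox mid",(near.min(0)+near.max(0))/2,"ztop",np.percentile(p[:,2],90))
E
python3 look.py w1
```

```text
tcp [0.53023388 0.15567441 0.23602854] tool y ang -0.06604369573611107 F [-1.09359185  0.20833553  0.28388933] 0.04351868917932192 0.0
latch 1000 blade dir 1.5251295377728036 joint 0.08487046222719652 rmax 0.054034143477394 hub bbox mid [0.53569779 0.12203895] ztop 0.15459173282273891
dial none
```

View pics/w1.png

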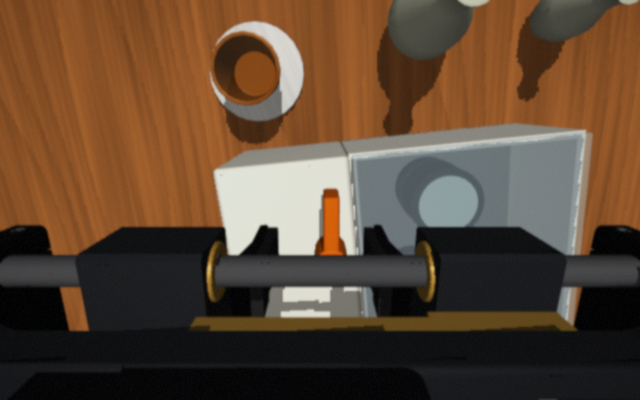

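The wrist view shows the orange blade at (330,225) between the fingers, and the lid edge is clear of it. Joint is about 0.085. Next I descend around the blade.

send_rows(moves=[0.5, 0.35, -0.6, -2.5, 0, 0, 0.02, 0.5, 0.7, -1.15, -5, 0, 0, 0.02, 0.5, 0.7, -1.15, -7.5, 0, 0, 0.02, 0.5, 0.7, -1.15, -9.4, 0, 0, 0.02, 0.5, 0.7, -1.15, -9.4, 0, 0, 0.02])

```text
time: 1.82
position: [0.5326, 0.1469, 0.1389]
tool_rot: [0.721, 0.693, -0.004, -0.003]
ft_force: [-0.5, 0.1, -0.6]
grip_width: 0.0431
grip_force: 0.0
```

send_rows(moves=[0, 0, 0, 0, 0, 0, 0, 0, 0, 0, 0, 0, 0, 0, 0, 0, 0, 0, 0, 0, 0, 0, 0, 0, 0, 0, 0, 0, 0, 0, 0, 0, 0, 0, 0], grip_force=20)

```text
time: 2.23
position: [0.5374, 0.1459, 0.1438]
tool_rot: [0.722, 0.692, 0.001, 0.001]
ft_force: [0.2, 0.4, -0.2]
grip_width: 0.0182
grip_force: 0.0
```

send_rows(moves=[0, 0, 0, 0, 0, 0, 0, 0, 0, 0, 0, 0, 0, 0, 0, 0.37, -0.04, 0, 0, 0, -0.1, 0, 0.73, -0.11, 0, 0, 0, -0.2, 0, 1.08, -0.22, 0, 0, 0, -0.3])

```text
time: 2.65
position: [0.5474, 0.1436, 0.1434]
tool_rot: [0.819, 0.574, 0.0, -0.0]
ft_force: [-2.4, 0.6, 5.2]
grip_width: 0.0123
grip_force: 20.0
```

send_rows(moves=[0, 0.35, -0.14, 0, 0, 0, -0.1, 0, 0.67, -0.32, 0, 0, 0, -0.2, 0, 0.98, -0.52, 0, 0, 0, -0.3, 0, 1.26, -0.76, 0, 0, 0, -0.4, 0, 1.52, -1.03, 0, 0, 0, -0.5])

```text
time: 3.07
position: [0.5622, 0.1334, 0.1433]
tool_rot: [0.935, 0.353, -0.0, -0.001]
ft_force: [-3.1, 1.5, 5.7]
grip_width: 0.012
grip_force: 20.0
```

send_rows(moves=[0, 0.23, -0.29, 0, 0, 0, -0.1, 0, 0.43, -0.6, 0, 0, 0, -0.2, 0, 0.6, -0.92, 0, 0, 0, -0.3, 0, 0.74, -1.27, 0, 0, 0, -0.4, 0, 0.84, -1.62, 0, 0, 0, -0.5])

```text
time: 3.48
position: [0.5703, 0.1175, 0.1433]
tool_rot: [0.994, 0.111, -0.001, -0.001]
ft_force: [-2.4, 1.6, 5.6]
grip_width: 0.0115
grip_force: 20.0
```

send_rows(moves=[0, 0.06, -0.37, 0, 0, 0, -0.1, 0, 0.09, -0.74, 0, 0, 0, -0.2, 0, 0.09, -0.9, 0, 0, 0, -0.24, 0, 0.09, -0.95, 0, 0, 0, -0.25, 0, 0.09, -0.95, 0, 0, 0, -0.25])

```text
time: 3.9
position: [0.571, 0.1101, 0.1432]
tool_rot: [1.0, -0.011, -0.001, -0.002]
ft_force: [-2.5, 9.1, 4.6]
grip_width: 0.0121
grip_force: 20.0
```

send_rows(moves=[0.4, 0, 0.1, 0, 0, 0, 0.03, 0.4, 0, 0.1, 0, 0, 0, 0.03, 0.4, 0, 0.1, 0, 0, 0, 0.03, 0.4, 0, 0.1, 2, 0, 0, 0.03, 0.4, 0, 0.1, 5, 0, 0, 0.03])

```text
time: 4.32
position: [0.5698, 0.1079, 0.19]
tool_rot: [1.0, 0.003, -0.004, 0.0]
ft_force: [1.0, 0.7, -0.3]
grip_width: 0.0327
grip_force: 0.0
```

send_rows(moves=[0.4, 0, -2.5, 3, 0, 0, 0.1, 0.4, -1.5, -6, 4, 0, 0, 0.2, 0.4, -4, -9.5, 4, 0, 0, 0.3, 0.4, -6.3, -12, 4, 0, 0, 0.4, 0.4, -8, -13.8, 4, 0, 0, 0.5])

```text
time: 4.73
position: [0.4902, -0.0319, 0.2327]
tool_rot: [0.968, 0.253, -0.0, 0.0]
ft_force: [0.1, 0.0, -0.3]
grip_width: 0.0347
grip_force: 0.0
```

```bash
python3 look.py w2; python3 - <<'E'
from h import *
c=cams.camera("top"); cv2.imwrite("pics/top2.png",cv2.resize(c["pixels"][150:290,180:420],None,fx=3,fy=3,interpolation=cv2.INTER_CUBIC))
E
```

```text
tcp [ 0.49016429 -0.0318812   0.23274978] tool y ang -1.060238386570121 F [ 0.12421537  0.0078124  -0.26937654] 0.034688634532901975 0.0
latch 1714 blade dir 0.061741194471389316 joint 1.5482588055286108 rmax 0.027599617270018147 hub bbox mid [0.53845581 0.1096504 ] ztop 0.1556519670802124
dial 3839 blade dir -2.533570661795382 joint 0.03137066179538239 rmax 0.04587486019907007 hub bbox mid [ 0.52055445 -0.00584257] ztop 0.15560716192250332
```

View pics/w2.png

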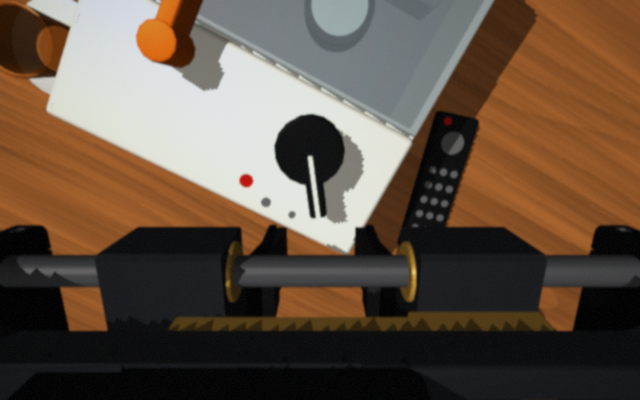

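View pics/top2.png

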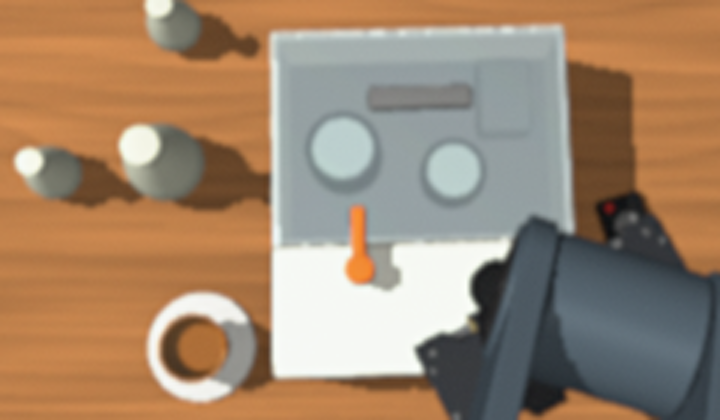

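The orange blade now points over the lid (joint about 1.55) and the bystanders haven't moved. In the wrist view, the dial blade is at (316,190) and at rest. I'll grasp it now.

send_rows(moves=[0.4, 0.1, 0.25, 0, 0, 0, 0.12, 0.4, 0.1, 0.25, -3, 0, 0, 0.13, 0.4, 0.1, 0.25, -6, 0, 0, 0.13, 0.4, 0.1, 0.25, -8.5, 0, 0, 0.13, 0.4, 0.1, 0.25, -9, 0, 0, 0.13])

```text
time: 5.25
position: [0.4913, -0.0263, 0.1393]
tool_rot: [0.95, 0.313, -0.003, -0.002]
ft_force: [-0.3, -1.1, 1.1]
grip_width: 0.0349
grip_force: 0.0
```

send_rows(moves=[0, 0, 0, 0, 0, 0, 0, 0, 0, 0, 0, 0, 0, 0, 0, 0, 0, 0, 0, 0, 0, 0, 0, 0, 0, 0, 0, 0, 0, 0, 0, 0, 0, 0, 0], grip_force=30)

```text
time: 5.67
position: [0.4934, -0.0263, 0.1438]
tool_rot: [0.95, 0.313, 0.001, -0.0]
ft_force: [-1.3, 3.1, 3.0]
grip_width: 0.012
grip_force: 30.0
```

```bash
python3 look.py w3
```

```text
tcp [ 0.49344056 -0.02628211  0.1438267 ] tool y ang -0.9341544090343916 F [-1.28226343  3.14218496  3.00244195] 0.01195235891414401 30.00050758011639
latch 557 blade dir nan joint nan rmax None hub bbox mid [0.52904868 0.10504814] ztop 0.1556290525282103
dial 10045 blade dir -2.5324587618044636 joint 0.030258761804463852 rmax 0.04685795534993767 hub bbox mid [ 0.51946686 -0.00699233] ztop 0.15564647384197927look.py:13: RuntimeWarning: Mean of empty slice.
  a=np.arctan2(d[far].mean(0)[1],d[far].mean(0)[0]); near=p[r<.018][:,:2] if k=="latch" else p[r<.028][:,:2]
  ret = um.true_divide(
```

send_rows(moves=[0, -0.24, 0.37, 0, 0, 0, -0.12, 0, -0.43, 0.76, 0, 0, 0, -0.24, 0, -0.58, 1.18, 0, 0, 0, -0.36, 0, -0.67, 1.6, 0, 0, 0, -0.48, 0, -0.72, 2.04, 0, 0, 0, -0.6])

```text
time: 6.13
position: [0.4867, -0.0071, 0.1438]
tool_rot: [1.0, 0.017, 0.001, 0.001]
ft_force: [0.4, -1.2, 2.7]
grip_width: 0.0117
grip_force: 30.0
```

send_rows(moves=[0, 0.01, 0.44, 0, 0, 0, -0.12, 0, 0.07, 0.87, 0, 0, 0, -0.24, 0, 0.19, 1.29, 0, 0, 0, -0.36, 0, 0.35, 1.7, 0, 0, 0, -0.48, 0, 0.56, 2.08, 0, 0, 0, -0.6])

```text
time: 6.55
position: [0.492, 0.0125, 0.1438]
tool_rot: [0.96, -0.279, 0.001, 0.002]
ft_force: [-1.6, -6.4, 4.4]
grip_width: 0.0114
grip_force: 30.0
```

send_rows(moves=[0, 0, 0, 0, 0, 0, 0, 0, 0, 0, 0, 0, 0, 0, 0, 0, 0, 0, 0, 0, 0])

```text
time: 6.8
position: [0.4919, 0.0124, 0.1438]
tool_rot: [0.961, -0.276, 0.001, 0.002]
ft_force: [-2.0, -5.1, 4.3]
grip_width: 0.0114
grip_force: 30.0
```

```bash
python3 look.py w4 2>/dev/null
```

```text
tcp [0.49188191 0.01236995 0.14377915] tool y ang -2.130801021136858 F [-1.9705585  -5.11899422  4.31112697] 0.011350578333306466 30.00070701353252
latch 2217 blade dir 0.022029435969888527 joint 1.5879705640301116 rmax 0.05134656712675787 hub bbox mid [0.53435437 0.10931002] ztop 0.15543882991601074
dial 10096 blade dir 2.533723219854743 joint 1.2472767801452571 rmax 0.048410276585731396 hub bbox mid [ 0.51959015 -0.00603582] ztop 0.15563223022913064
```

View pics/w4.png

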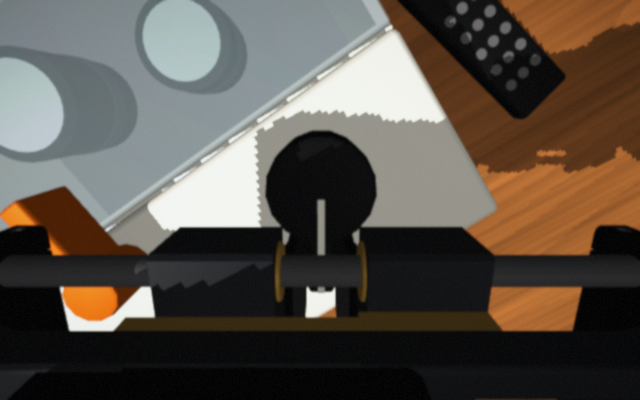

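The wrist view shows the dial's white line at x=321 from (321,200) to (321,290), in line with the tool axis and held between the fingers. The turnbutton is at lower left, still over the lid. I'll check the dial angle from the white line's direction.

```bash
python3 - <<'E' 2>/dev/null
from h import *
d=np.load("wrist.npz"); P=d["P"]; px=d["px"]; hsv=cv2.cvtColor(px,cv2.COLOR_BGR2HSV)
m=np.zeros(px.shape[:2],bool); m[200:255,305:340]=1
m&=(hsv[...,2]>110)&(abs(P[...,2]-.155)<.005); p=P[m][:,:2].astype(np.float32)
v=cv2.fitLine(p,cv2.DIST_HUBER,0,.01,.01).ravel(); a=np.arctan2(v[1],v[0])%np.pi
print(len(p),"dir",a,"joint",3.781-a,"pt",v[2:])
c=cams.camera("scene"); cv2.imwrite("pics/s5.png",cv2.resize(c["pixels"][140:280,200:430],None,fx=3,fy=3,interpolation=cv2.INTER_CUBIC))
o=monitor.get_obs(); print(o["time"],o["position"],o["ft_force"],o["grip_force"])
E
```

```text
324 dir 2.589921 joint 1.1910789 pt [5.1166087e-01 3.2842535e-04]
6.9 [0.49188627 0.01236745 0.14380229] [-2.17534071 -5.65123685  4.39065851] 30.000821705907583
```

View pics/s5.png

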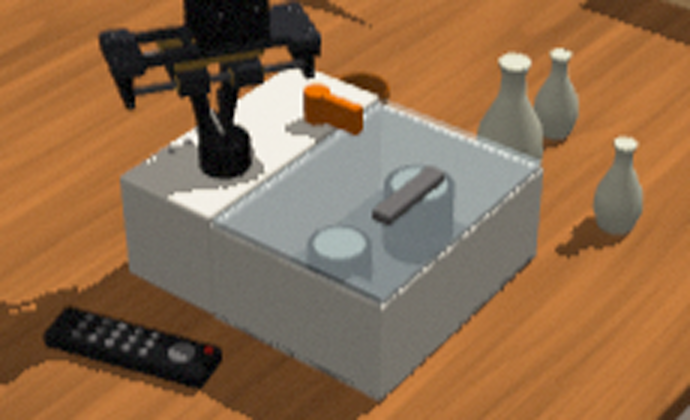

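The scene view shows the lid seated, the orange blade over it at (335,110), the remote and vases in place, and the gripper holding the dial at (225,150). The white line gives a dial angle of about 1.19, well inside 1.2 ± 0.13, and it is steady, so I'm handing in.

```bash
python3 -c "
from rig import workorder
print(workorder.hand_in())"
```

```text
the job is handed in; nothing more can be done
None
```

I handed the job in with the turnbutton secured over the seated lid (about 1.55 rad) and the gripper still holding the dial at its third notch (about 1.19 rad); the remote and vases were in place in the last image, as were the coaster and tealight in the last one to show them, before the dial was turned.

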